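# Load and start the paint-jar shaker

## Task

Push the jar carriage along its track until it is fully home under the shaker head; push it in the middle of its yellow plate, because it jams when pushed off-centre. Then push the red spring knob of the control box in, turn it clockwise past its safety stop and on as far as it goes, to the green mark, and let it spring back up. Leave the other things on the bench where they are.

Things in the scene. Friction and masses are not known exactly. Their poses are not given: they have to be found in the camera images.
- shaker: Fixed grey jar shaker, bed 380 x 140 x 20 mm, origin at the centre of its underside, on the bench. Its x axis is the way to push the carriage, along the track's centre line; z up. Two ribbed aluminium rails, 104 mm apart between their ribs and up to 38 mm above the bench, flank the track. A blue arch 168 mm wide with a motor, 211 mm high, stands over the far end, 90 to 150 mm ahead of the origin.
- push_point (a point): Centre of the outer (rear) face of the carriage's upright yellow push plate, 47 mm above the bench; x is the way to push, y across, z up. The plate is 90 mm wide, 8 mm thick, 31 to 63 mm above the bench, with a black centre line. Behind it the bed's top is 20 mm above the bench. The teal jar on the carriage stands 79 to 161 mm ahead of this face, its top 117 mm above the bench.
- carriage (a joint): Travel of the carriage along the track, m: starts at 0 to 0.04; 0.150 is fully home, on a hard stop. It stays where left. It is damped: pushed within 10 mm of its middle it slides with about 1 N plus 35 N per m/s; push it slowly, below 0.1 m/s. Pushed 20 mm or more off-centre it can skew, and its white front shoes then jam in the rails' ribs. Backing off frees it: a spring straightens it.
- control_box: Fixed grey control box 160 x 160 x 50 mm, origin at the centre of its underside, on the bench, z up. The knob's vertical axis passes through its centre. On its top, 68 mm from that axis, a red dot on its -x side marks off and a green dot 2.3 rad clockwise from it marks on. A yellow safety-stop bracket between them, 41 to 57 mm from the axis, is 74.5 mm high above the bench.
- knob_grip (a point): Point on the knob's axis within its bar grip, 94 mm above the bench while the knob is up; it turns and sinks with the knob. The red bar grip is 66 mm long along this point's x, 16 mm thick along y, 74 to 110 mm above the bench; its -x end is the pointer (white line; at the red dot at angle 0). Under it is a black disc 72 mm across, top at 74 mm, with a steel lug under the pointer.
- knob (a joint): Knob angle, rad, growing clockwise seen from above: starts at 0 to 0.1 (off); the hard end stop at 2.3 is on. With the knob up, the safety stop blocks the lug over some 0.4 rad, beginning between 0.3 and 0.8 (differs each time, not measured). Past it, by 1.25 at the latest, the knob can spring up and turns freely with about 0.06 N m. The whole turn may need two grasps.
- knob_press (a joint): How far the knob is pushed in (down), m: 0 up, 0.010 bottomed on a hard stop. Spring: 4 N to start, 11 N at the bottom. It must be in by at least 8 mm to pass under the safety stop.
- orange_jar_center (a point): Closed orange paint jar, 56 mm in diameter, 75 mm high, loose bystander; the point is at half its height.
- water_bowl: Small blue bowl, 100 mm across, 45 mm high, loose bystander; origin under its centre.
- paint_brush: Paint brush 180 mm long lying along its x axis, loose bystander; origin at its underside.
There are look-alikes about, which are no part of the job. Several things have the shape of the control_box; the one meant has the colours described above.

How it is judged:
By the outcome, as a careful person would: the job done as asked, in the order asked, and still so for the second after the job is handed in, with the robot touching nothing.
It also fails if it takes over 61 s, if anything falls off the work surface, if the arm or the gripper's body presses on something with over 40 N, if the wrist force passes 120 N, or if a joint passes its speed limit or range.

## Robot

A 7-joint arm with a two-finger parallel gripper is mounted at the origin on the work surface. World frame = base frame: x ahead of the robot, y to its left, z up, the work surface at z = 0. Lengths are in m, angles in rad, forces in N, time in s.
With the tool pointing down it reaches from about 0.35 to 0.9 m from the base axis. Payload 8.1 kg.
Tool frame: the origin (TCP) lies midway between the tips of the shut fingers; the grasp point (between the pads) lies 19 mm behind it; z points along the fingers, y is the direction in which the jaws open and shut (so a half turn about z gives the same grasp; the last joint's range is limited). The gripper opens to 92 mm and grips with 3 to 60 N. Pads are 19 mm wide; open, the fingers measure 130 mm over their backs; the gripper's body (75 mm by 190 mm) begins 47 mm behind the grasp point.
Start: joints at [1.231, 0.434, 0.025, 1.573, -0.012, 1.134, -0.075], TCP at [0.147, -0.608, 0.227] pointing down, gripper open.
Joint ranges: [-2.62, 2.62], [-0.44, 2.09], [-1.27, 1.32], [0.08, 2.57], [-1.32, 4.46], [0.12, 2], [-2.74, 2.74]. Speed limits (rad/s): [2.22, 2.22, 3.01, 3.01, 3.14, 3.14, 3.14].

## Interface

Orientations are given as a rotation vector (axis times angle).
In Python, from cell import monitor, get_image, get_calibration, workorder, look_for, masks_of gives the robot as it stands.
- The arm moves only by the shell command python3 -m crank 'ROWS' [FORCE]. ROWS is JSON, a list of rows, each a list of 3 entries, a list of its own where there are three numbers: the shift along the tool's x, y, z in cm, then the turn about the tool's z in degrees, then the closure in counts, from 0 (fully open) to 255 (shut). A call has 1 to 5 rows; each row shifts and turns the commanded pose from where the row before left it, along the tool's axes as they then stand; what a row does not reach is not made up. A row lasts 1/10 s, in which the tool goes at most 50 mm and 8.59 degrees, less where a joint would pass 70% of its speed; a pose out of reach is approached as far as the arm can. A call with a gripper value outside its range is refused whole. The fingers move at their own pace and stop on an object; FORCE is the grip in N (left out, the last holds). Time passes only in rows, so rows that do not move let the fingers close. It gives the time, the measured TCP pose, the force and the opening at its end, in the units of the state.
- monitor.observe(): the state, without advancing time (a new reading comes with each control period).
- get_image(name): name is "side" or "top" or "wrist"; returns (picture, depth): 400x640x3 uint8, red, green, blue; 400x640 float32, m along the optical axis (not along the pixel's ray), 0 where there is no reading.
- get_calibration(name): a dict with "fx", "fy", "cx", "cy" (pixels), "D" ([k1, k2, p1, p2, k3] as OpenCV has them; the pictures are not rectified), "R" (3x3) and "t" (3): a world point X has camera coordinates R X + t. Camera axes: x right, y down, z forward; pixel columns grow to the right and rows downward; lengths in m; the calibration is good to about 2 mm. A picture is of the moment at which its call begins: read the wrist's pose just before it. get_calibration takes no time and is no camera call; for the wrist camera it gives the pose at the moment of the call.
- workorder.sign_off(): hands the job in, once; it reports no verdict.
Trained networks look in the newest picture that a camera, given by its name, has taken for a name from the list of things; names that differ only in an ending like _2 or _b are one class to them, and where a whole thing is asked for, a point or a joint stands for the part that bears it (a point fixed in the world has none). Each returns a list of dicts, best first, with "score" (0 to 1); they miss things now and then, are a little off and sometimes report something else, mostly with a low value. They report only what shows in the picture. A call takes as long as a camera call. They do not tell look-alikes from the thing itself.
- look_for(label, camera): "location" ([x, y, z] in m, in world coordinates, good to about 4 mm: the middle of the surface that is visible of it).
- masks_of(label, camera): "region" (400x640 bool, what is visible of it).
The state is a dict: "clock": time; "joints": joint angles; "dq": joint speeds; "joint_efforts": joint torques, N m; "position": TCP position; "ee_rot": TCP orientation; "force": force on the tool from outside, world axes, zero at the start; "ft_torque": the same for the moment, N m; "width": opening from 0.0 (shut) to 1.0 (fully open).
Only numpy, scipy, OpenCV 4.12 (cv2) and the standard library are available. Lean on these libraries where they do the work, as an engineer would, in place of code of your own. Each camera call takes 0.05 s, during which the arm holds its last target.

## Working session

There is one attempt and no reset: what is moved stays moved. The work goes in short steps, Python scripts to look and compute and a shell command to move; the robot and the scene stay as the last step left them, time stands still between calls to the robot, and variables do not carry over. Pictures are saved under pics/ and viewed, and the job is handed in when it is done.

```bash
mkdir -p pics; ls; python3 - <<'E'
from cell import monitor,get_image,get_calibration
import cv2
print(monitor.observe())
for n in ("side","top"):
    p,d=get_image(n); cv2.imwrite(f"pics/a_{n}.png",p[:,:,::-1])
    c=get_calibration(n); print(n,c)
E
```

```text
pics
{'clock': 0.0, 'joints': array([ 1.23142137,  0.43516421,  0.02496817,  1.57410844, -0.0115676 ,
        1.13403806, -0.07508244]), 'dq': array([-0.00180125, -0.00179574,  0.00049775, -0.00131606,  0.00136496,
       -0.00053469, -0.00090242]), 'joint_efforts': array([ 1.03435315e-03, -6.67853379e+01,  9.85343568e-01, -3.14458644e+01,
       -6.05383096e-02,  4.29996278e-02,  1.90088031e-04]), 'position': array([ 0.14641598, -0.60706217,  0.22597707]), 'ee_rot': array([-3.11808590e+00, -3.70822435e-01,  5.52877634e-04]), 'force': array([0.57435408, 0.46492259, 0.17556897]), 'ft_torque': array([ 0.01633534, -0.01409725,  0.05059192]), 'width': 0.9996376518080003}
side {'fx': 377.64948333197714, 'fy': 377.64948333197714, 'cx': 319.3015608591531, 'cy': 207.04300541885846, 'D': array([-0.03716792,  0.        ,  0.        ,  0.        ,  0.        ]), 'R': array([[-0.8278315 , -0.56092515,  0.00761457],
       [-0.32320614,  0.46581575, -0.82374358],
       [ 0.45851151, -0.68438196, -0.5669114 ]]), 't': array([0.49365245, 0.16917657, 0.80531609])}
top {'fx': 512.3716510174556, 'fy': 512.3716510174556, 'cx': 330.3781762605588, 'cy': 202.48121107179495, 'D': array([0.03627001, 0.        , 0.        , 0.        , 0.        ]), 'R': array([[ 0.01455421, -0.99958148,  0.02500085],
       [-0.98682361, -0.01838905, -0.16075136],
       [ 0.16114382, -0.02233182, -0.98667824]]), 't': array([0.10572258, 0.52140468, 1.41447762])}
```

View pics/a_side.png

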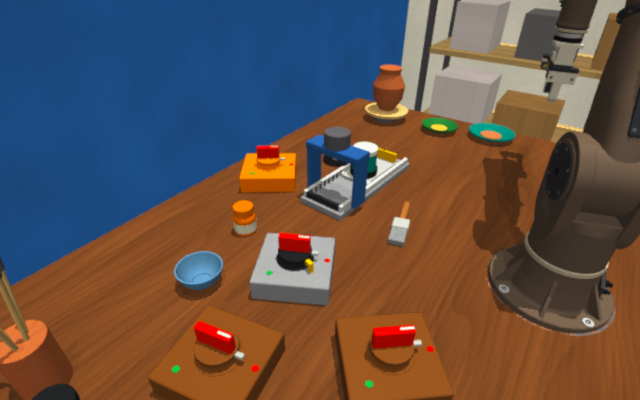

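View pics/a_top.png

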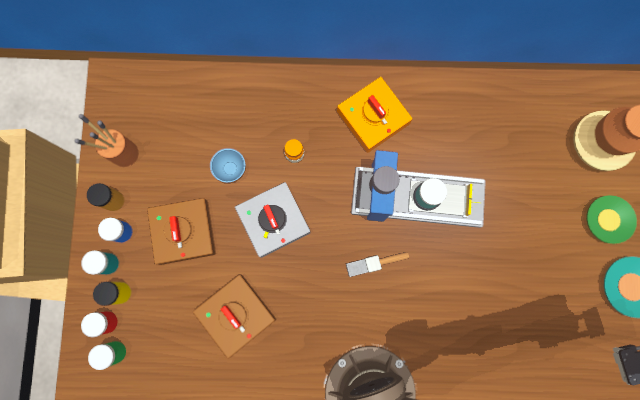

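The candidates for the control box in the top view are grey (272,220), orange (375,113), brown (180,232) and brown (234,316). I choose the grey one because it has the black disc and the yellow bracket. The shaker's yellow plate is at (470,200), and the push goes image-left, which is +y. Next I'll measure these and check close crops.

```bash
cat > h.py <<'E'
import numpy as np, cv2
from cell import monitor,get_image,get_calibration,look_for,masks_of
def world(px,depth,c):
    px=np.asarray(px,float).reshape(-1,2)
    K=np.array([[c['fx'],0,c['cx']],[0,c['fy'],c['cy']],[0,0,1]])
    n=cv2.undistortPoints(px.reshape(-1,1,2),K,np.array(c['D'])).reshape(-1,2)
    z=np.asarray(depth).reshape(-1)
    P=np.c_[n*z[:,None],z]
    return (P-c['t'])@c['R']
def cloud(d,c):
    v,u=np.mgrid[0:400,0:640]
    W=world(np.c_[u.ravel(),v.ravel()],d.ravel(),c).reshape(400,640,3)
    W[d==0]=np.nan
    return W
def onplane(px,z,c):
    px=np.asarray(px,float).reshape(-1,2)
    a=world(px,np.ones(len(px)),c); o=-np.array(c['R']).T@c['t']
    s=(z-o[2])/(a[:,2]-o[2]); return o+(a-o)*s[:,None]
def proj(X,c):
    K=np.array([[c['fx'],0,c['cx']],[0,c['fy'],c['cy']],[0,0,1]])
    return cv2.projectPoints(np.asarray(X,float).reshape(-1,3),cv2.Rodrigues(np.array(c['R']))[0],np.array(c['t']),K,np.array(c['D']))[0].reshape(-1,2)
E
python3 - <<'E'
from h import *
p,d=get_image("top"); c=get_calibration("top"); W=cloud(d,c)
np.savez("top0.npz",p=p,d=d)
for l in ("push_point","knob_grip","control_box","shaker","orange_jar_center","water_bowl","paint_brush"):
    print(l,[(np.round(r["location"],3),round(r["score"],2)) for r in look_for(l,"top")])
hsv=cv2.cvtColor(p,cv2.COLOR_RGB2HSV)
def sel(lo,hi,x0,x1,y0,y1):
    m=cv2.inRange(hsv,lo,hi)>0; k=np.zeros_like(m);k[y0:y1,x0:x1]=1; return m&k
m=sel((22,120,100),(35,255,255),455,490,175,225)
for name,m in (("plate",m),("red grip",(sel((0,150,80),(8,255,255),255,285,200,238)|sel((172,150,80),(180,255,255),255,285,200,238))),
 ("bracket",sel((22,120,100),(35,255,255),255,285,225,245)),("green",sel((45,120,80),(80,255,255),240,262,210,240)),("red",sel((0,120,80),(8,255,255),277,290,234,246))):
    P=W[m]; P=P[~np.isnan(P[:,0])]; print(name,len(P),np.round(np.nanmedian(P,0),4),np.round(P.min(0),3),np.round(P.max(0),3))
    if name in("plate","red grip"):
        Q=P[P[:,2]>P[:,2].max()-.008,:2].astype(np.float32); print(len(Q),cv2.minAreaRect(Q), cv2.fitLine(Q,cv2.DIST_L2,0,.01,.01).ravel())
    v,u=np.nonzero(m);print('  px',u.mean(),v.mean())
m=np.isfinite(W[...,2])
k=np.zeros_like(m);k[175:265,228:315]=1
Q=W[k&(abs(W[...,2]-.05)<.006)][:,:2].astype(np.float32);print("box",len(Q),cv2.minAreaRect(Q))
k=np.zeros_like(m);k[160:230,345:492]=1
Q=W[k&(W[...,2]>.012)&(W[...,2]<.045)][:,:2].astype(np.float32);print("shaker",len(Q),cv2.minAreaRect(Q))
cr=np.hstack([cv2.resize(p[170:270,225:325],(400,400),interpolation=3),cv2.resize(p[140:240,395:495],(400,400),interpolation=3)])
cv2.imwrite("pics/crop1.png",cr[:,:,::-1])
E
```

```text
push_point [(array([ 0.535, -0.179,  0.032]), 0.9)]
knob_grip [(array([0.206, 0.369, 0.074]), 0.78), (array([0.47 , 0.276, 0.077]), 0.65), (array([ 0.782, -0.005,  0.075]), 0.64), (array([0.437, 0.53 , 0.071]), 0.62)]
control_box [(array([ 0.778, -0.003,  0.051]), 0.94), (array([0.429, 0.525, 0.046]), 0.82), (array([0.465, 0.272, 0.05 ]), 0.71), (array([0.199, 0.37 , 0.051]), 0.56)]
shaker [(array([ 0.54 , -0.119,  0.037]), 0.93)]
orange_jar_center [(array([0.666, 0.221, 0.076]), 0.94), (array([0.467, 0.277, 0.075]), 0.37)]
water_bowl [(array([0.63 , 0.417, 0.021]), 0.95), (array([0.461, 0.274, 0.047]), 0.49)]
paint_brush [(array([0.352, 0.003, 0.018]), 0.72), (array([0.63 , 0.419, 0.023]), 0.56)]
plate 87 [ 0.5324 -0.2777  0.0616] [ 0.49  -0.317  0.011] [ 0.577 -0.27   0.069]
52 ((0.533336877822876, -0.2767246961593628), (0.00748746981844306, 0.08654270321130753), 83.00359344482422) [ 0.99515146 -0.09835456  0.53054607 -0.276557  ]
  px 470.1609195402299 199.632183908046
red grip 126 [0.4722 0.2791 0.1072] [0.437 0.258 0.068] [0.498 0.299 0.115]
69 ((0.4692797362804413, 0.27681079506874084), (0.06308094412088394, 0.015000268816947937), 24.68277931213379) [0.8845683  0.4664107  0.47359416 0.27811226]
  px 269.9761904761905 215.35714285714286
bracket 22 [0.4233 0.2912 0.0724] [0.415 0.285 0.061] [0.432 0.297 0.078]
  px 265.59090909090907 234.22727272727272
green 9 [0.4869 0.3446 0.0495] [0.481 0.342 0.045] [0.489 0.348 0.054]
  px 248.11111111111111 212.33333333333334
red 12 [0.4096 0.2449 0.0482] [0.404 0.242 0.046] [0.413 0.25  0.058]
  px 282.75 240.33333333333334
box 2445 ((0.5016617178916931, 0.29401475191116333), (0.23285147547721863, 0.1590529829263687), 27.663915634155273)
shaker 4086 ((0.5425776839256287, -0.14100198447704315), (0.37939929962158203, 0.16223502159118652), 84.80874633789062)
```

View pics/crop1.png

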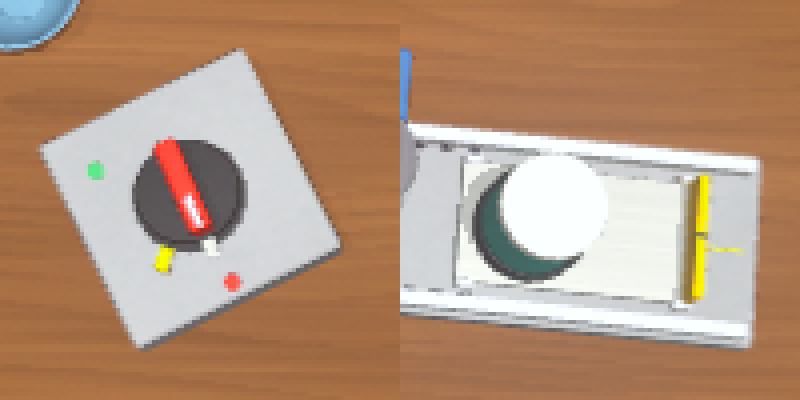

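The crop confirms it: the box has a grey body, black disc and yellow bracket, with its pointer at the red dot. The plate centre line is at top pixel (470.5,198.5). Now I'll refine the poses.

```bash
python3 - <<'E'
from h import *
z=np.load("top0.npz");p,d=z['p'],z['d'];c=get_calibration("top");W=cloud(d,c)
k=np.zeros((400,640),bool);k[160:230,345:492]=1
g=p.astype(int);sat=g.max(2)-g.min(2)
# outer bed edges: pixels above .012, per-column extremes
m=k&(W[...,2]>.025)&(W[...,2]<.045)&(sat<40)
for u0,u1 in((400,485),):
    T=[];B=[]
    for u in range(u0,u1):
        v=np.nonzero(m[:,u])[0]
        if len(v)>3: T.append((u,v.min()));B.append((u,v.max()))
    for n,L in(("T",T),("B",B)):
        P=onplane(L,.038,c)[:,:2].astype(np.float32); f=cv2.fitLine(P,cv2.DIST_HUBER,0,.001,.001).ravel();print(n,f,np.degrees(np.arctan2(f[1],f[0])))
        s=(-.2777-f[3])/f[1]; print("  x at y=-.2777:",f[2]+s*f[0])
big=cv2.resize(p[160:240,430:500],(700,800)[:1]+(800,),interpolation=cv2.INTER_CUBIC) if 0 else cv2.resize(p[165:235,430:500],(600,600),interpolation=cv2.INTER_CUBIC)
cv2.imwrite("pics/plate.png",big[:,:,::-1])
# plate top points
hsv=cv2.cvtColor(p,cv2.COLOR_RGB2HSV)
y=cv2.inRange(hsv,(20,100,80),(36,255,255))>0
v,u=np.nonzero(y&k); q=onplane(np.c_[u,v],.063,c); s=(u>464)&(u<475)
print("plate@.063",q[s].mean(0),q[s].min(0),q[s].max(0),cv2.minAreaRect(q[s][:,:2].astype(np.float32)))
s=(u>=475); qq=onplane(np.c_[u,v],.02,c)[s];print("bed dash",qq)
for n,lo,hi,b in(("red",(0,110,80),(8,255,255),(277,290,234,246)),("green",(45,90,80),(80,255,255),(240,258,205,222))):
    mm=cv2.inRange(hsv,lo,hi)>0;v,u=np.nonzero(mm);s=(u>=b[0])&(u<b[1])&(v>=b[2])&(v<b[3]);print(n,s.sum(),onplane([[u[s].mean(),v[s].mean()]],.05,c))
E
```

```text
T [ 0.08514699  0.9963684   0.60498047 -0.2047554 ] 85.11552
  x at y=-.2777: 0.59874684
B [ 0.08306466  0.9965442   0.47687787 -0.18282235] 85.23525
  x at y=-.2777: 0.46896955
plate@.063 [ 0.53193871 -0.27429667  0.063     ] [ 0.48761151 -0.28862043  0.063     ] [ 0.57631386 -0.26514443  0.063     ] ((0.5317778587341309, -0.2784236669540405), (0.021468719467520714, 0.08977585285902023), 85.25830078125)
bed dash [[ 0.5321993  -0.30476422  0.02      ]
 [ 0.53225334 -0.30766328  0.02      ]
 [ 0.53230737 -0.31056228  0.02      ]
 [ 0.53236141 -0.31346123  0.02      ]
 [ 0.53241544 -0.31636011  0.02      ]]
red 13 [[0.40947688 0.24565044 0.05      ]]
green 13 [[0.48572167 0.34372756 0.05      ]]
```

View pics/plate.png

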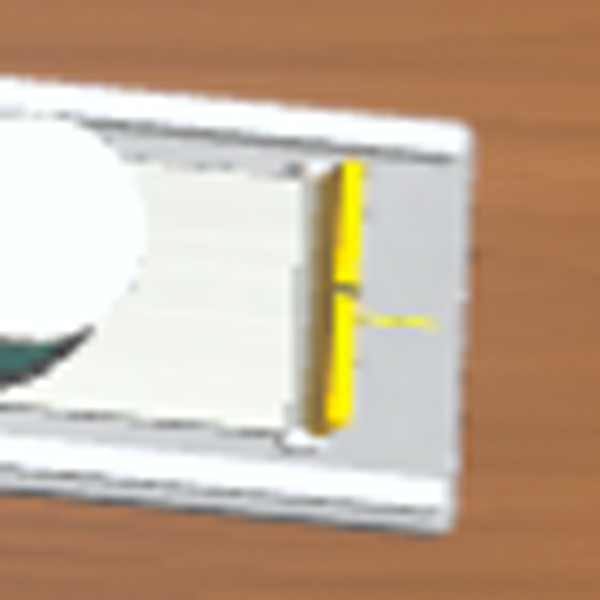

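```bash
cat >> h.py <<'E'
from scipy.spatial.transform import Rotation as Ro
def plan(target,ang,n,cap=8.5):
    """rows to target xyz with tool-x at world angle ang (deg), equal steps"""
    s=monitor.observe(); R=Ro.from_rotvec(s['ee_rot']).as_matrix(); P=np.array(s['position'])
    a0=np.degrees(np.arctan2(R[1,0],R[0,0])); da=(ang-a0+180)%360-180
    print("t",round(s['clock'],2),"pos",np.round(P,4),"ang",round(a0,2),"q7",round(s['joints'][6],2),"tilt z",np.round(R[:,2],4),"F",np.round(s['force'],1),"w",round(s['width'],3))
    step=(np.array(target)-P)/n
    for i in range(n):
        t=np.clip(-da/n,-cap,cap)
        print([[round(float(x),2) for x in R.T@step*100],round(float(t),1)])
        R=R@Ro.from_euler('z',t,degrees=True).as_matrix()
    return
E
python3 -c "
from h import *
plan((.526,-.37,.2),85.2,10)"
```

```text
t 0.5 pos [ 0.1466 -0.6076  0.2267] ang 13.56 q7 -0.08 tilt z [ 0.  0. -1.] F [ 0.2 -0.4 -0.6] w 1.003
[[4.25, -1.42, 0.27], -7.2]
[[4.39, -0.88, 0.27], -7.2]
[[4.46, -0.32, 0.27], -7.2]
[[4.47, 0.23, 0.27], -7.2]
[[4.41, 0.79, 0.27], -7.2]
[[4.27, 1.33, 0.27], -7.2]
[[4.07, 1.86, 0.27], -7.2]
[[3.81, 2.35, 0.27], -7.2]
[[3.49, 2.81, 0.27], -7.2]
[[3.11, 3.22, 0.27], -7.2]
```

```bash
python3 -m crank '[[[4.2,-1.4,0.3],-7.2,255],[[4.4,-0.9,0.3],-7.2,255],[[4.5,-0.3,0.3],-7.2,255],[[4.5,0.2,0.3],-7.2,255],[[4.4,0.8,0.3],-7.2,255]]' 30; python3 -m crank '[[[4.3,1.3,0.3],-7.2,255],[[4.1,1.9,0.3],-7.2,255],[[3.8,2.4,0.3],-7.2,255],[[3.5,2.8,0.3],-7.2,255],[[3.1,3.2,0.3],-7.2,255]]'
python3 -m crank '[[[0,0,0],0,255],[[0,0,0],0,255]]'
python3 -c "
from h import *
plan((.526,-.37,.12),85.2,4)
for n in ('wrist','side'):
    p,d=get_image(n);cv2.imwrite('pics/b_%s.png'%n,p[:,:,::-1])"
```

```text
clock: 1.0
position: [0.3376, -0.4872, 0.2119]
ee_rot: [2.848, 1.324, 0.0]
force: [0.8, -0.3, 0.6]
width: 0.615
clock: 1.5
position: [0.5275, -0.3676, 0.1968]
ee_rot: [2.3, 2.139, -0.0]
force: [0.3, -0.5, -0.4]
width: 0.177
clock: 1.7
position: [0.5268, -0.3676, 0.1964]
ee_rot: [-2.304, -2.135, -0.0]
force: [-0.5, -0.3, 0.4]
width: 0.021
t 1.7 pos [ 0.5268 -0.3676  0.1964] ang 85.66 q7 0.29 tilt z [-3.e-04  5.e-04 -1.e+00] F [-0.5 -0.3  0.4] w 0.021
[[-0.06, -0.01, 1.91], 0.1]
[[-0.06, -0.01, 1.91], 0.1]
[[-0.06, -0.01, 1.91], 0.1]
[[-0.06, -0.01, 1.91], 0.1]
```

View pics/b_wrist.png

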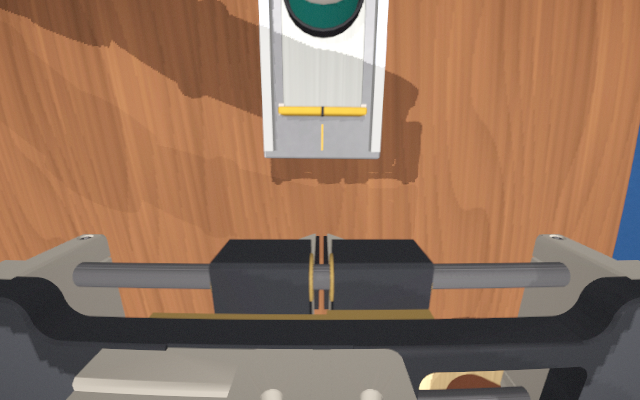

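View pics/b_side.png

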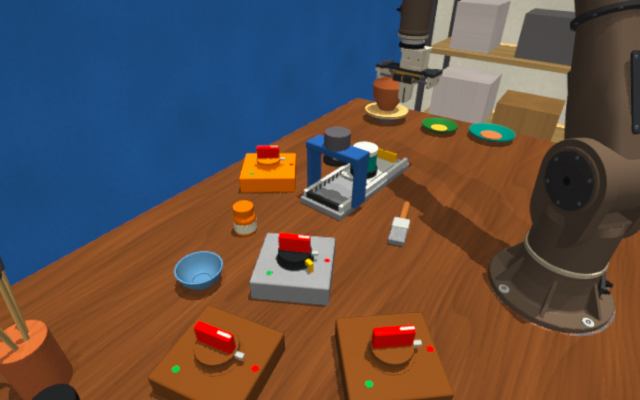

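The wrist view shows the plate from pixel 279 to 366 with its black centre line at (322,111). The dash on the bed runs along u=322, v 125-150.

```bash
python3 - <<'E'
from h import *
c=get_calibration("wrist");p,d=get_image("wrist")
hsv=cv2.cvtColor(p,cv2.COLOR_RGB2HSV);y=cv2.inRange(hsv,(18,120,100),(35,255,255))>0
y[:, :260]=0;y[:,385:]=0;y[170:]=0
v,u=np.nonzero(y);a=v<120
P=onplane(np.c_[u,v][a],.063,c);r=cv2.minAreaRect(P[:,:2].astype(np.float32));print(P.mean(0),r,v[a].min(),v[a].max())
print("edges",onplane([[u[a].min(),111],[u[a].max()+1,111],[322.5,111]],.063,c))
B=onplane(np.c_[u,v][~a],.02,c);print("dash",B.mean(0),cv2.fitLine(B[:,:2].astype(np.float32),2,0,.001,.001).ravel())
W=cloud(d,c);print("plate depth pts",np.round(W[108:116,322],4),np.round(W[111,[285,300,340,360]],4))
E
```

```text
[ 0.53538483 -0.27683725  0.063     ] ((0.5356049537658691, -0.27691221237182617), (0.007755080237984657, 0.08817780762910843), 85.45335388183594) 104 112
edges [[ 0.49136363 -0.27621827  0.063     ]
 [ 0.58052846 -0.283299    0.063     ]
 [ 0.53393084 -0.27970487  0.063     ]]
dash [ 0.5328511  -0.30342282  0.02      ] [ 0.07770727  0.9969762   0.5328511  -0.3034228 ]
plate depth pts [[ 0.5337 -0.2768  0.0625]
 [ 0.5336 -0.2777  0.0615]
 [ 0.5335 -0.2787  0.0624]
 [ 0.5335 -0.2795  0.0597]
 [ 0.5335 -0.2797  0.0476]
 [ 0.5336 -0.2792  0.0196]
 [ 0.5335 -0.2803  0.0202]
 [ 0.5334 -0.2814  0.0196]] [[ 0.4951 -0.2759  0.0525]
 [ 0.5108 -0.2772  0.0534]
 [ 0.5521 -0.2805  0.0537]
 [ 0.5723 -0.2823  0.0571]]
```

```bash
python3 -m crank '[[[0,0,4],0.3,255],[[0,0,4],0,255],[[0,0,4],0,255],[[0,0,3],0,255],[[0,0,0.6],0,255]]'; python3 -m crank '[[[2,0,0],0,255],[[2,0,0],0,255],[[1.5,0,0],0,255],[[0,0,0],0,255]]'
python3 -c "
from h import *
plan((.5345-.0015,-.2975,.04),85.3,1)
c=get_calibration('wrist')
p,d=get_image('wrist');cv2.imwrite('pics/c_wrist.png',p[:,:,::-1])"
```

```text
clock: 2.35
position: [0.5225, -0.3689, 0.0373]
ee_rot: [-2.31, -2.121, 0.004]
force: [0.6, -1.5, 0.5]
width: 0.005
clock: 2.75
position: [0.5316, -0.3119, 0.0422]
ee_rot: [2.308, 2.13, 0.002]
force: [0.9, 0.7, 0.6]
width: 0.006
t 2.75 pos [ 0.5316 -0.3119  0.0422] ang 85.39 q7 0.13 tilt z [ 1.6e-03  1.0e-04 -1.0e+00] F [0.9 0.7 0.6] w 0.006
[[1.45, 0.02, 0.22], 0.1]
```

View pics/c_wrist.png

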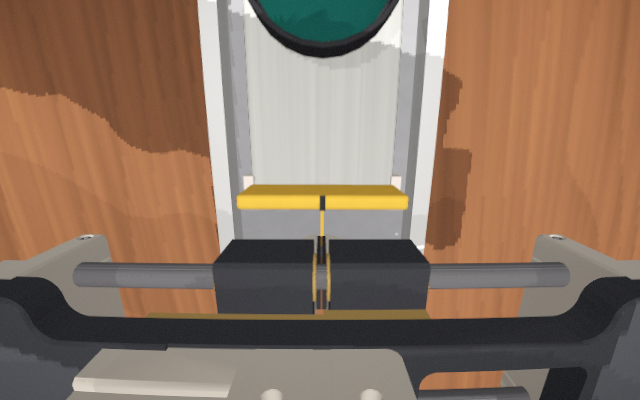

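The fingers are on the plate's centre line, with the gap at u≈322 and the line at u≈322. I'll push slowly at about 60 mm/s.

```bash
python3 -m crank '[[[0.8,0,0],0,255],[[0.5,0,0],0,255],[[0.5,0,0],0,255],[[0.5,0,0],0,255],[[0.5,0,0],0,255]]'; python3 -m crank '[[[0.6,0,0],0,255],[[0.6,0,0],0,255],[[0.6,0,0],0,255],[[0.6,0,0],0,255],[[0.6,0,0],0,255]]'
python3 -c "
from h import *
plan((.5345+.0044,-.2275,.04),85.3,1)
p,d=get_image('wrist');cv2.imwrite('pics/d_wrist.png',p[:,:,::-1])"
```

```text
clock: 3.3
position: [0.5328, -0.2862, 0.0407]
ee_rot: [2.311, 2.127, -0.001]
force: [0.8, -1.5, 0.3]
width: 0.002
clock: 3.8
position: [0.5354, -0.2554, 0.0407]
ee_rot: [2.311, 2.128, -0.0]
force: [0.3, -2.8, -1.2]
width: 0.006
t 3.8 pos [ 0.5354 -0.2554  0.0407] ang 85.27 q7 0.04 tilt z [-0. -0. -1.] F [ 0.3 -2.8 -1.2] w 0.006
[[2.81, 0.12, 0.07], -0.0]
```

View pics/d_wrist.png

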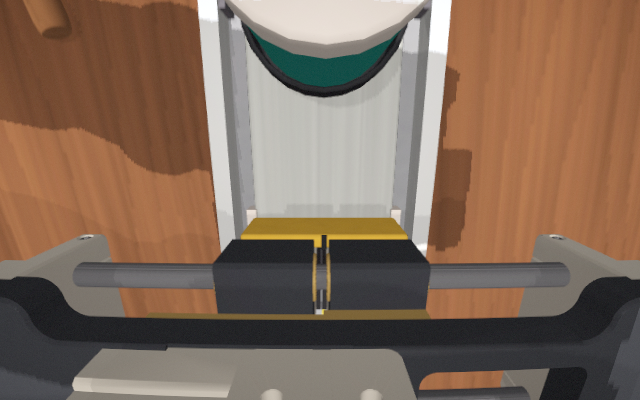

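```bash
python3 -m crank '[[[0.6,0.02,0],0,255],[[0.6,0.02,0],0,255],[[0.6,0.02,0],0,255],[[0.6,0.02,0],0,255],[[0.6,0.02,0],0,255]]'; python3 -m crank '[[[0.6,0,0],0,255],[[0.6,0,0],0,255],[[0.6,0,0],0,255],[[0.6,0,0],0,255],[[0.6,0,0],0,255]]'
python3 -c "
from h import *
plan((.5345+.0094,-.1675,.04),85.3,1)
p,d=get_image('wrist');cv2.imwrite('pics/e_wrist.png',p[:,:,::-1])"
```

```text
clock: 4.35
position: [0.5385, -0.2256, 0.0406]
ee_rot: [-2.311, -2.127, 0.001]
force: [-2.1, -2.3, -0.1]
width: 0.004
clock: 4.85
position: [0.5413, -0.1957, 0.0406]
ee_rot: [-2.311, -2.128, 0.0]
force: [-1.4, -3.0, -1.4]
width: 0.009
t 4.85 pos [ 0.5413 -0.1957  0.0406] ang 85.26 q7 -0.07 tilt z [-2.e-04  1.e-04 -1.e+00] F [-1.4 -3.  -1.4] w 0.009
[[2.83, 0.03, 0.06], -0.0]
```

View pics/e_wrist.png

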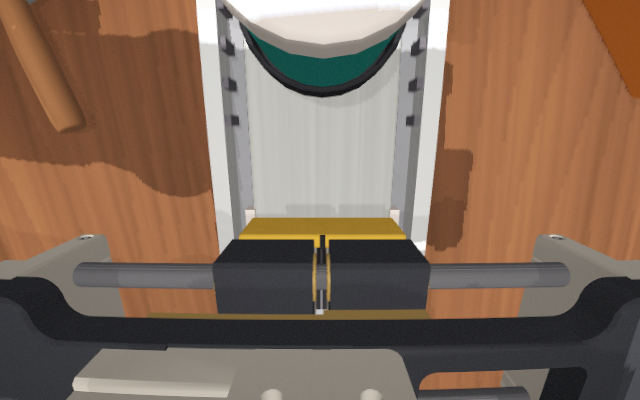

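```bash
python3 -m crank '[[[0.5,0,0],0,255],[[0.5,0,0],0,255],[[0.5,0,0],0,255],[[0.5,0,0],0,255]]'; python3 -m crank '[[[0.4,0,0],0,255],[[0.4,0,0],0,255],[[0.4,0,0],0,255]]';python3 -m crank '[[[0.4,0,0],0,255],[[0.4,0,0],0,255],[[0.4,0,0],0,255]]'
```

```text
clock: 5.3
position: [0.5434, -0.176, 0.0408]
ee_rot: [2.311, 2.127, 0.001]
force: [0.1, -2.3, -0.8]
width: 0.008
clock: 5.6
position: [0.5443, -0.164, 0.0409]
ee_rot: [2.311, 2.127, 0.001]
force: [0.7, -2.4, -0.7]
width: 0.006
clock: 5.9
position: [0.545, -0.1545, 0.0409]
ee_rot: [2.311, 2.125, -0.003]
force: [0.9, -17.5, 0.8]
width: 0.006
```

```bash
python3 -m crank '[[[0.2,0,0],0,255],[[0,0,0],0,255],[[0,0,0],0,255]]'
python3 -c "
from h import *
plan((.5345+.0094,-.1675,.04),85.3,1)
for n in ('wrist','side','top'):
    p,d=get_image(n)
    if n=='side': p=cv2.resize(p[110:240,260:440],(720,520))
    if n=='top': p=cv2.resize(p[130:240,335:500],(750,500))
    cv2.imwrite('pics/f_%s.png'%n,p[:,:,::-1])"
```

```text
clock: 6.2
position: [0.545, -0.1545, 0.0409]
ee_rot: [2.312, 2.122, -0.004]
force: [0.5, -13.8, -0.3]
width: -0.0
t 6.2 pos [ 0.545  -0.1545  0.0409] ang 85.07 q7 -0.15 tilt z [ 2.0e-04 -4.4e-03 -1.0e+00] F [  0.5 -13.8  -0.3] w -0.0
[[-1.3, 0.0, 0.1], -0.2]
```

View pics/f_side.png

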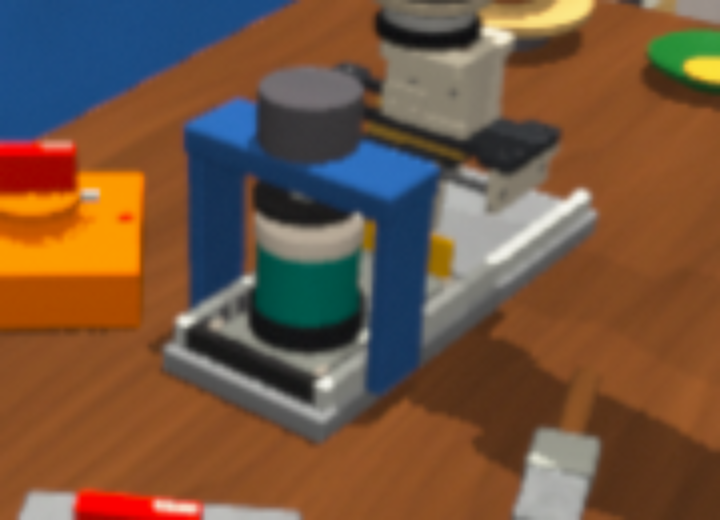

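View pics/f_wrist.png

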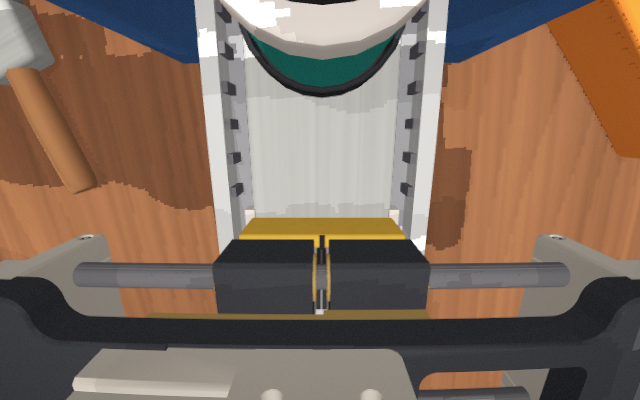

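View pics/f_top.png

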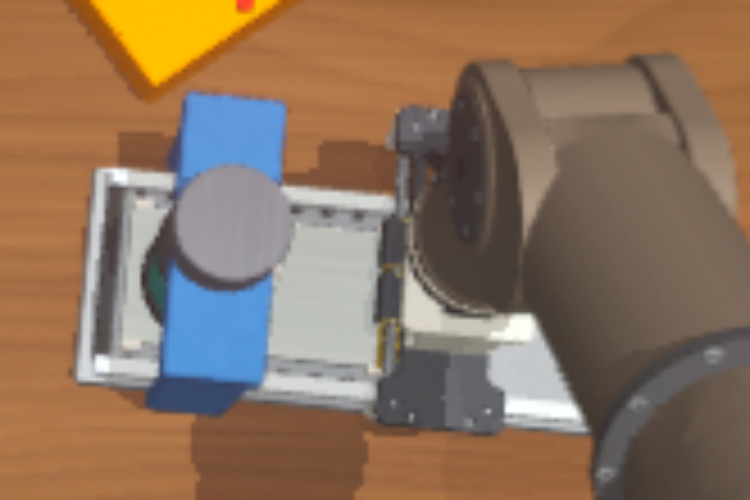

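The force rose to about 17 N with no further motion. The carriage sits square, with its front at the black buffer. I'll back off straight and measure.

```bash
python3 -m crank '[[[-1,0,0],0,255],[[-3,0,0],0,255],[[-4,0,0],0,255],[[-2,0,-4],0,255],[[0,0,-5],0,255]]'; python3 -m crank '[[[0,0,-5],0,255],[[-2,0,-5],0,255],[[0,0,0],0,255]]'
python3 - <<'E'
from h import *
plan((.545,-.1675,.04),85.3,1)
cw=get_calibration('wrist')
for n in ('wrist','side','top'):
    p,d=get_image(n)
    if n=='wrist':
        W=cloud(d,cw);hsv=cv2.cvtColor(p,cv2.COLOR_RGB2HSV);y=cv2.inRange(hsv,(18,120,100),(35,255,255))>0
        y[200:]=0
        v,u=np.nonzero(y);print(u.min(),u.max(),v.min(),v.max());P=onplane(np.c_[u,v],.063,cw);print(P.mean(0),P.min(0),P.max(0))
    if n=='top': p=cv2.resize(p[130:240,335:500],(750,500),interpolation=cv2.INTER_CUBIC)
    cv2.imwrite('pics/g_%s.png'%n,p[:,:,::-1])
E
```

```text
clock: 6.85
position: [0.5338, -0.2533, 0.1293]
ee_rot: [-2.313, -2.119, 0.005]
force: [0.8, -1.1, 0.2]
width: 0.003
clock: 7.15
position: [0.538, -0.2713, 0.234]
ee_rot: [2.306, 2.119, 0.006]
force: [0.3, -0.1, -0.9]
width: 0.002
t 7.15 pos [ 0.538  -0.2713  0.234 ] ang 85.15 q7 0.15 tilt z [ 0.0093 -0.0047 -0.9999] F [ 0.3 -0.1 -0.9] w 0.002
[[10.48, -0.36, 19.36], -0.2]
277 555 0 81
[ 0.68525762 -0.11115385  0.063     ] [ 0.50267568 -0.15060248  0.063     ] [ 0.81108336 -0.07895852  0.063     ]
```

View pics/g_wrist.png

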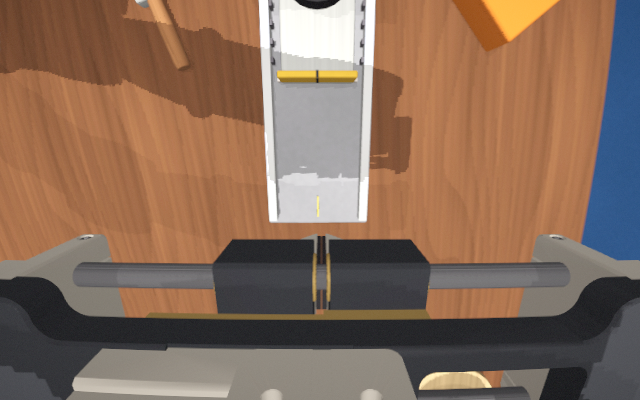

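View pics/g_top.png

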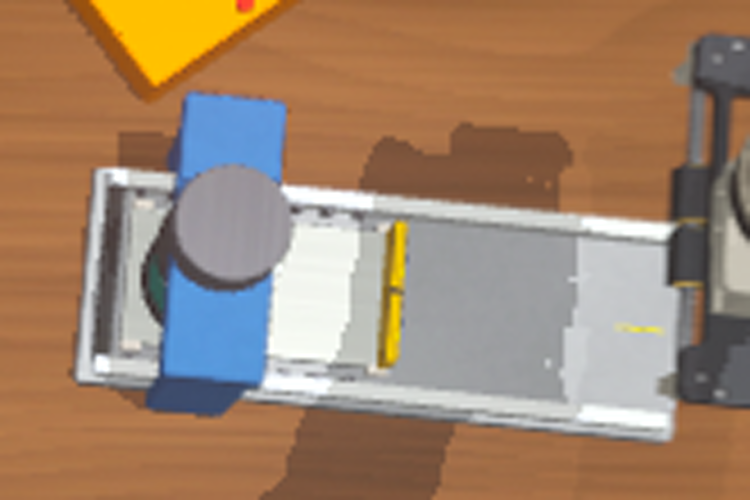

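```bash
python3 - <<'E'
from h import *
c=get_calibration('top')
p,d=get_image('top'); W=cloud(d,c)
z=lambda x,y:(335+x*.22-.39,130+y*.22-.39)
a=np.radians(85.3);e=np.array([np.cos(a),np.sin(a)])
o=np.array([.5345,-.2805])
for n,q,h in(("plate rear top",z(405,290),.063),("plate front top",z(390,290),.063),("rail rear lo",z(668,418),.038),("rail front lo",z(80,372),.038),("rail rear hi",z(680,235),.038),("rail front hi",z(95,180),.038),("buffer mid",z(115,275),.03),("carr front",z(128,275),.028)):
    X=onplane([q],h,c)[0,:2];print(n,np.round(X,4),"along",round((X-o)@e,4))
r=[int(v) for v in z(100,290)]
row=r[1]
for u in range(352,372): print(u,np.round(W[row,u],3),p[row,u])
E
python3 -c "
import cv2;i=cv2.imread('pics/g_side.png');cv2.imwrite('pics/g2.png',cv2.resize(i[130:220,290:420],(780,540),interpolation=cv2.INTER_CUBIC))"
```

```text
plate rear top [ 0.5467 -0.1475] along 0.1336
plate front top [ 0.5465 -0.1382] along 0.1428
rail rear lo [ 0.4731 -0.3161] along -0.0405
rail front lo [0.4954 0.0519] along 0.3281
rail rear hi [ 0.59   -0.3276] along -0.0424
rail front hi [0.6184 0.0433] along 0.3296
buffer mid [0.559  0.0297] along 0.3111
carr front [0.5595 0.0212] along 0.3028
352 [ 0.557  0.05  -0.006] [161 109  75]
353 [0.554 0.048 0.008] [127 120 118]
354 [0.552 0.046 0.018] [206 208 210]
355 [nan nan nan] [203 206 208]
356 [0.552 0.04  0.019] [131 131 132]
357 [0.548 0.039 0.042] [87 79 79]
358 [0.549 0.036 0.035] [88 80 79]
359 [0.548 0.033 0.041] [89 82 81]
360 [0.549 0.03  0.039] [114 109 111]
361 [0.553 0.025 0.015] [159 160 162]
362 [0.551 0.024 0.031] [146 146 144]
363 [0.551 0.021 0.029] [199 202 197]
364 [0.55  0.018 0.033] [196 199 193]
365 [0.551 0.015 0.029] [190 192 186]
366 [0.549 0.013 0.041] [89 84 82]
367 [0.545 0.012 0.06 ] [71 68 69]
368 [0.549 0.007 0.041] [55 90 82]
369 [0.545 0.007 0.061] [55 91 83]
370 [0.542 0.006 0.081] [54 89 83]
371 [0.529 0.01  0.149] [ 62  86 110]
```

View pics/g2.png

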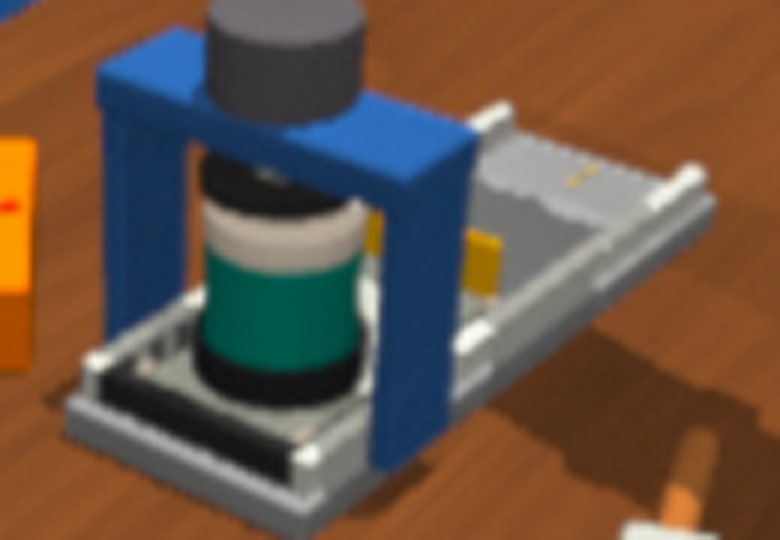

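The geometry leaves a few mm of doubt about whether it is fully home. A jam would have been freed by backing off, so I'll re-push once on centre as a decisive test.

```bash
python3 -c "
from h import *
plan((.5407,-.20,.041),85.3,5)"
```

```text
t 7.35 pos [ 0.5346 -0.2675  0.2258] ang 85.32 q7 0.15 tilt z [-0.0022  0.0015 -1.    ] F [-0.4  1.   0.2] w 0.008
[[1.35, 0.02, 3.7], 0.0]
[[1.35, 0.02, 3.7], 0.0]
[[1.35, 0.02, 3.7], 0.0]
[[1.35, 0.02, 3.7], 0.0]
[[1.35, 0.02, 3.7], 0.0]
```

```bash
python3 -m crank '[[[1.3,0,3.7],0,255],[[1.3,0,3.7],0,255],[[1.3,0,3.7],0,255],[[1.4,0,3.7],0,255],[[1.4,0,3.6],0,255]]'; python3 -m crank '[[[0,0,0],0,255],[[1,0,0],0,255],[[1,0,0],0,255],[[1,0,0],0,255],[[0.6,0,0],0,255]]';python3 -m crank '[[[0.5,0,0],0,255],[[0.5,0,0],0,255],[[0.5,0,0],0,255],[[0.3,0,0],0,255],[[0,0,0],0,255]]'
```

```text
clock: 7.85
position: [0.5393, -0.2, 0.0401]
ee_rot: [-2.308, -2.127, 0.002]
force: [0.4, 0.3, -0.2]
width: 0.007
clock: 8.35
position: [0.5449, -0.1648, 0.0446]
ee_rot: [2.309, 2.127, 0.003]
force: [0.2, -0.2, -0.6]
width: 0.004
clock: 8.85
position: [0.5449, -0.1545, 0.0436]
ee_rot: [2.313, 2.118, -0.008]
force: [-1.8, -16.5, 3.2]
width: 0.003
```

```bash
python3 -m crank '[[[-1,0,0],0,255],[[-3,0,0],0,255],[[-4,0,0],0,255],[[-1,0,-4],0,255],[[0,0,-5],0,255]]'; python3 -m crank '[[[0,0,-5],0,255],[[0,0,-5],0,255],[[0,0,0],0,255]]'
python3 - <<'E'
from h import *
a=np.radians(85.3);e=np.array([np.cos(a),np.sin(a)]);n=np.array([e[1],-e[0]]);o=np.array([.5345,-.2805])
for cam in("side","top"):
    c=get_calibration(cam);p,d=get_image(cam);W=cloud(d,c);hsv=cv2.cvtColor(p,cv2.COLOR_RGB2HSV)
    s=(W[...,:2]-o)@e; l=(W[...,:2]-o)@n
    reg=(abs(l)<.11)&(s>-.06)&(s<.36)
    def st(nm,m,zr):
        m=m&reg&(W[...,2]>zr[0])&(W[...,2]<zr[1])
        if m.sum()>5: print(cam,nm,m.sum(),"along pct2/50/98",np.round(np.percentile(s[m],[2,50,98]),4),"lat",np.round(np.percentile(l[m],[2,50,98]),4))
        return m
    st("blue arch",cv2.inRange(hsv,(100,120,40),(125,255,255))>0,(.03,.25))
    m=st("teal",cv2.inRange(hsv,(75,100,30),(95,255,255))>0,(.04,.12))
    if cam=="side":
        from scipy.optimize import least_squares
        r=least_squares(lambda q:np.hypot(s[m]-q[0],l[m]-q[1])-.041,[.25,0],loss='soft_l1',f_scale=.002);print("jar centre along,lat",r.x)
        m2=st("black head",(hsv[...,2]<70),(.118,.15))
        if m2.sum()>5:
            r=least_squares(lambda q:np.hypot(s[m2]-q[0],l[m2]-q[1])-q[2],[.25,0,.04],loss='soft_l1',f_scale=.002);print("head centre",r.x)
        v=reg&(W[...,2]>.0)&(W[...,2]<.022)
    st("motor",(hsv[...,1]<60),(.2,.3)); st("bed",(hsv[...,1]<50),(.012,.045)); st("yellow",cv2.inRange(hsv,(18,120,80),(35,255,255))>0,(.03,.07))
E
```

```text
clock: 9.35
position: [0.5353, -0.2403, 0.1319]
ee_rot: [-2.313, -2.12, 0.005]
force: [1.6, 0.2, 0.8]
width: 0.004
clock: 9.65
position: [0.5415, -0.2383, 0.2407]
ee_rot: [2.304, 2.121, 0.009]
force: [-0.2, -0.7, -0.7]
width: 0.002
side blue arch 1659 along pct2/50/98 [0.2415 0.2798 0.2934] lat [-0.0851 -0.0396  0.078 ]
side teal 412 along pct2/50/98 [0.2511 0.2853 0.2945] lat [-0.0366 -0.0202  0.0206]
jar centre along,lat [0.25187567 0.00332136]
side black head 150 along pct2/50/98 [0.2684 0.284  0.2993] lat [-0.0384 -0.0047  0.0289]
head centre [ 0.2595501  -0.00294599  0.03211962]
side motor 530 along pct2/50/98 [0.0395 0.242  0.295 ] lat [-0.0324 -0.0032  0.0242]
side bed 2019 along pct2/50/98 [-0.0359  0.2269  0.3318] lat [-0.0707 -0.0264  0.0629]
side yellow 75 along pct2/50/98 [0.1408 0.1441 0.1482] lat [-0.046  -0.0347  0.0286]
top blue arch 828 along pct2/50/98 [0.2329 0.2614 0.2883] lat [-0.0814 -0.0345  0.0807]
top teal 10 along pct2/50/98 [0.2819 0.2857 0.2884] lat [-0.0208 -0.0163 -0.0103]
top motor 550 along pct2/50/98 [0.23   0.2603 0.2903] lat [-0.0306 -0.0007  0.0292]
top bed 4257 along pct2/50/98 [-0.0237  0.1146  0.3243] lat [-0.0681 -0.0061  0.0635]
top yellow 134 along pct2/50/98 [0.1354 0.1414 0.1434] lat [-0.0436 -0.003   0.04  ]
```

The stop repeats at exactly y=-0.1545 after freeing, with the plate square and centred, so it looks like the hard stop. On the way to the knob I'll look at the far end from above.

```bash
python3 -m crank '[[[0,0,-5],0,150],[[1,0,-5],0,150],[[5,0,-1],0,150],[[5,0,0],0,150],[[5,0,0],0,150]]'; python3 -m crank '[[[4,0,0],0,150],[[0,0,0],0,150],[[0,0,0],0,150]]'
python3 -c "
from h import *
plan((.60,.12,.3),204,14)
p,d=get_image('wrist');cv2.imwrite('pics/i_wrist.png',p[:,:,::-1])"
```

```text
clock: 10.25
position: [0.5504, -0.0779, 0.3407]
ee_rot: [-2.311, -2.125, 0.002]
force: [0.7, 0.5, 1.1]
width: 0.385
clock: 10.55
position: [0.5537, -0.0387, 0.3403]
ee_rot: [-2.307, -2.129, 0.003]
force: [0.8, -0.2, 0.3]
width: 0.411
t 10.55 pos [ 0.5537 -0.0387  0.3403] ang 85.41 q7 -0.24 tilt z [-0.0029 -0.     -1.    ] F [ 0.8 -0.2  0.3] w 0.411
[[1.16, 0.24, 0.29], -8.5]
[[1.11, 0.41, 0.29], -8.5]
[[1.04, 0.57, 0.29], -8.5]
[[0.94, 0.71, 0.29], -8.5]
[[0.83, 0.84, 0.29], -8.5]
[[0.69, 0.96, 0.29], -8.5]
[[0.54, 1.05, 0.29], -8.5]
[[0.38, 1.12, 0.29], -8.5]
[[0.22, 1.16, 0.29], -8.5]
[[0.04, 1.18, 0.29], -8.5]
[[-0.13, 1.17, 0.29], -8.5]
[[-0.3, 1.14, 0.29], -8.5]
[[-0.47, 1.08, 0.29], -8.5]
[[-0.62, 1.0, 0.29], -8.5]
```

View pics/i_wrist.png

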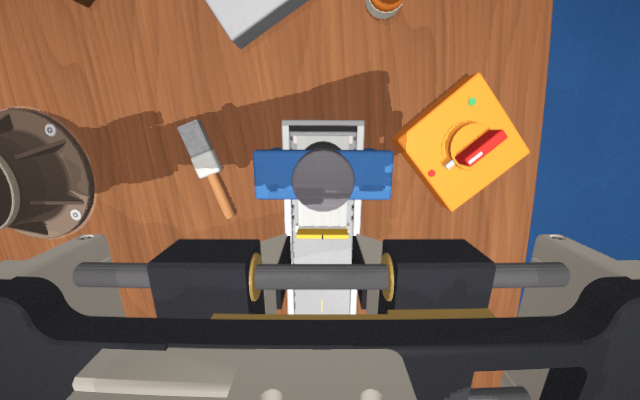

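```bash
python3 -m crank '[[[1.6,0.6,0.3],-8.5,150],[[1.5,0.8,0.3],-8.5,150],[[1.4,1,0.3],-8.5,150],[[1.3,1.2,0.3],-8.5,150],[[1.1,1.4,0.3],-8.5,150]]'; python3 -m crank '[[[0.9,1.5,0.4],-8.5,150],[[0.7,1.6,0.4],-8.5,150],[[0.5,1.7,0.4],-8.5,150],[[0.2,1.7,0.4],-8.5,150],[[0,1.7,0.4],-8.5,150]]'; python3 -m crank '[[[0,1.7,0.4],-8.5,150],[[-0.2,1.7,0.4],-8.5,150],[[-0.4,1.7,0.4],-8.5,150],[[-0.5,1.7,0.4],-8.5,150],[[0,0,0],-8.5,150]]'
python3 -c "
from h import *
plan((.468,.275,.2),204.7,6)
p,d=get_image('wrist');cv2.imwrite('pics/j_wrist.png',p[:,:,::-1])"
```

```text
clock: 11.1
position: [0.5891, 0.0382, 0.3258]
ee_rot: [-1.379, -2.822, 0.002]
force: [0.3, 0.3, -0.7]
width: 0.413
clock: 11.6
position: [0.6188, 0.1198, 0.3055]
ee_rot: [-0.262, -3.129, 0.002]
force: [-0.1, -0.4, -0.4]
width: 0.413
clock: 12.1
position: [0.625, 0.1911, 0.2891]
ee_rot: [0.896, -3.009, -0.001]
force: [-0.1, 0.3, -0.0]
width: 0.409
t 12.1 pos [0.625  0.1911 0.2891] ang -146.84 q7 1.39 tilt z [-0.0027 -0.     -1.    ] F [-0.1  0.3 -0. ] w 0.409
[[1.42, 2.6, 1.49], 1.4]
[[1.49, 2.56, 1.49], 1.4]
[[1.55, 2.53, 1.49], 1.4]
[[1.61, 2.49, 1.49], 1.4]
[[1.67, 2.45, 1.49], 1.4]
[[1.73, 2.41, 1.49], 1.4]
```

View pics/j_wrist.png

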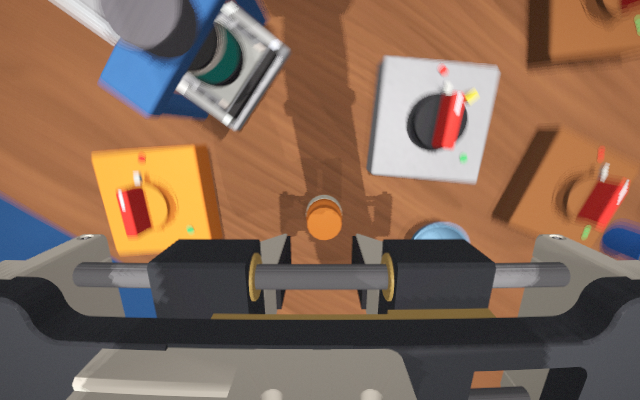

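```bash
python3 -c "
import cv2;i=cv2.imread('pics/j_wrist.png');cv2.imwrite('pics/j2.png',cv2.resize(i[0:140,150:310],(800,600)[:1]+(600,),interpolation=cv2.INTER_CUBIC))"
```

```text
(no output)
```

View pics/j2.png

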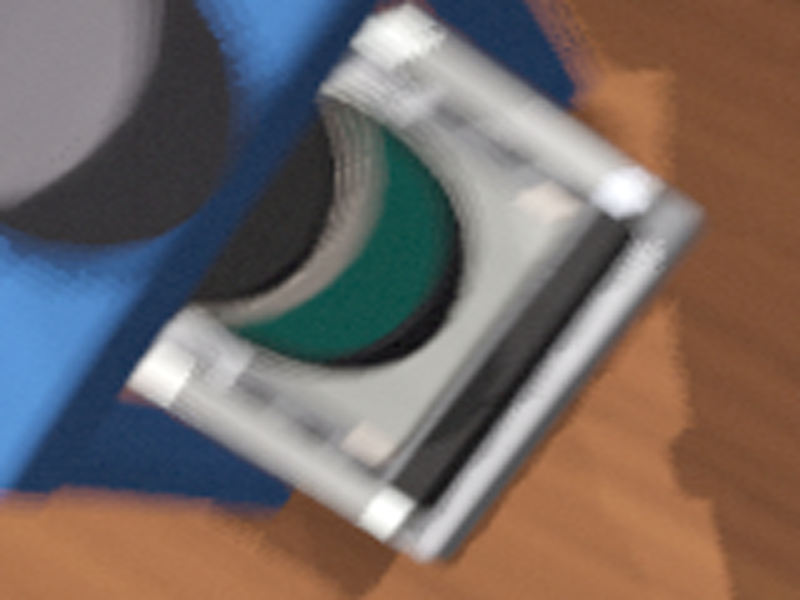

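The carriage is square against the buffer at the far end, with the jar under the head, so I accept it as home. Now to the knob. By wrist pixel, the grey box is at (437,120), the orange one at (155,200) and the browns at (590,15) and (600,200).

```bash
python3 -m crank '[[[0.5,3.5,1.4],2.5,150],[[0.5,3.5,1.4],2.5,150],[[0.6,3.5,1.4],3.5,150],[[0.6,2,1.4],0,150],[[0,0,1],0,150]]';python3 -m crank '[[[0,0,0],0,150],[[0,0,0],0,150]]'
cat > knob.py <<'E'
from h import *
plan((.551,.315,.22),204.7,1)
c=get_calibration('wrist');p,d=get_image('wrist')
import sys;cv2.imwrite('pics/%s.png'%sys.argv[1],p[:,:,::-1])
W=cloud(d,c);hsv=cv2.cvtColor(p,cv2.COLOR_RGB2HSV)
near=np.hypot(W[...,0]-.4695,W[...,1]-.2776)<.1
red=(cv2.inRange(hsv,(0,140,60),(8,255,255))>0)|(cv2.inRange(hsv,(172,140,60),(180,255,255))>0)
m=red&near&(W[...,2]>.085)
m2=m&(W[...,2]>W[m][:,2].max()-.006)
v,u=np.nonzero(m2);print("zmax",W[m][:,2].max(),len(u))
Q=onplane(np.c_[u,v],.110,c)[:,:2].astype(np.float32);print("bar",cv2.minAreaRect(Q))
for n,mm in(("red",red&near&(W[...,2]<.06)),("green",(cv2.inRange(hsv,(45,100,60),(80,255,255))>0)&near)):
    v,u=np.nonzero(mm)
    if len(u):print(n,len(u),onplane([[u.mean(),v.mean()]],.05,c)[0,:2])
E
python3 knob.py k1
```

```text
clock: 12.65
position: [0.5429, 0.29, 0.2238]
ee_rot: [0.66, -3.07, -0.0]
force: [0.1, -0.0, 0.3]
width: 0.412
clock: 12.85
position: [0.5465, 0.2868, 0.2246]
ee_rot: [0.653, -3.072, 0.002]
force: [0.2, -1.0, 0.1]
width: 0.41
t 12.85 pos [0.5465 0.2868 0.2246] ang -155.99 q7 1.02 tilt z [-2.0e-04 -1.2e-03 -1.0e+00] F [ 0.2 -1.   0.1] w 0.41
[[-1.56, 2.39, 0.45], -0.7]
zmax 0.11153542350001748 1009
bar ((0.470435231924057, 0.2799369692802429), (0.0639284998178482, 0.015513047575950623), 24.96571159362793)
red 76 [0.40993032 0.24873579]
green 68 [0.48645548 0.34645025]
```

View pics/k1.png

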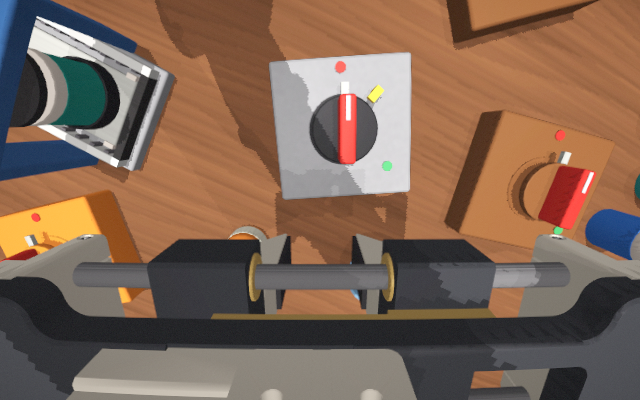

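The wrist view at k1 shows the grey box, with the knob bar centred at (347,128), the red dot at (340,67), the bracket at (376,93) and the green dot at (387,166). This is the right box.

```bash
python3 -c "
from h import *
plan((.470,.2795,.14),205.0,4)"
```

```text
t 12.9 pos [0.5466 0.2872 0.225 ] ang -155.96 q7 1.02 tilt z [ 4.e-04 -6.e-04 -1.e+00] F [1.7 0.1 0.4] w 0.41
[[1.83, 0.61, 2.13], -0.2]
[[1.82, 0.61, 2.13], -0.2]
[[1.82, 0.62, 2.13], -0.2]
[[1.82, 0.63, 2.13], -0.2]
```

```bash
python3 -m crank '[[[1.8,0.6,2.1],-0.3,150],[[1.8,0.6,2.1],-0.3,150],[[1.8,0.6,2.1],-0.4,150],[[1.8,0.6,2.1],0,150],[[0,0,0],0,150]]'; python3 -m crank '[[[0,0,0],0,150],[[0,0,0],0,150]]'; python3 -c "
from h import *
plan((.470,.2795,.077),205.0,3)
p,d=get_image('wrist');cv2.imwrite('pics/l.png',p[:,:,::-1])"
```

```text
clock: 13.4
position: [0.4675, 0.2785, 0.1392]
ee_rot: [0.686, -3.062, 0.003]
force: [0.3, 0.3, 0.2]
width: 0.413
clock: 13.6
position: [0.4714, 0.2808, 0.1421]
ee_rot: [-0.683, 3.064, 0.001]
force: [-0.7, 0.4, 0.4]
width: 0.407
t 13.6 pos [0.4714 0.2808 0.1421] ang -154.85 q7 0.9 tilt z [ 0.0019  0.0012 -1.    ] F [-0.7  0.4  0.4] w 0.407
[[0.07, -0.02, 2.17], 0.0]
[[0.07, -0.02, 2.17], 0.0]
[[0.07, -0.02, 2.17], 0.0]
```

View pics/l.png

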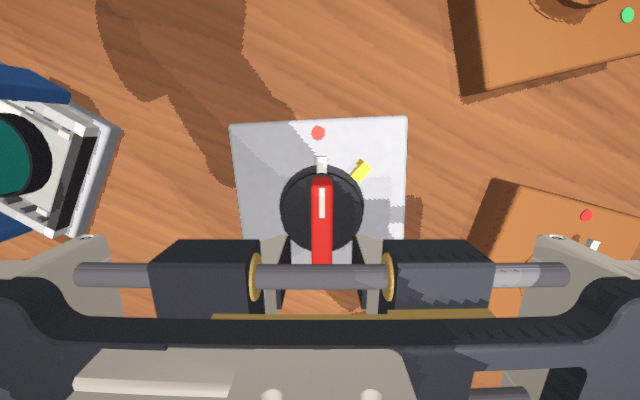

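The bar is centred between the fingers (u≈321). I'll descend and grasp.

```bash
python3 -m crank '[[[0,0,2.2],0,150],[[0,0,2.2],0,150],[[0,0,1.6],0,150],[[0,0,0.3],0,150],[[0,0,0],0,150]]' 45; python3 -m crank '[[[0,0,0],0,150],[[0,0,0],0,150]]'; python3 -c "
from h import *
plan((.470,.2795,.078),205.0,1)"
```

```text
clock: 14.15
position: [0.4697, 0.2808, 0.078]
ee_rot: [0.687, -3.065, -0.0]
force: [-0.3, 0.0, 0.2]
width: 0.411
clock: 14.35
position: [0.4701, 0.2811, 0.0789]
ee_rot: [-0.687, 3.064, 0.001]
force: [-0.7, -0.3, 0.8]
width: 0.413
t 14.35 pos [0.4701 0.2811 0.0789] ang -154.74 q7 0.82 tilt z [ 1.3e-03  8.0e-04 -1.0e+00] F [-0.7 -0.3  0.8] w 0.413
[[0.08, -0.14, 0.09], 0.3]
```

```bash
python3 -m crank '[[[0,-0.05,0.1],0,255],[[0,0,0],0,255],[[0,0,0],0,255],[[0,0,0],0,255]]' 45; python3 -m crank '[[[0,0,0],0,255],[[0,0,0],0,255]]'; python3 -c "
from h import *
s=monitor.observe();print(s['force'],s['ft_torque'])
plan((.470,.2795,.078),205.0,1)"
```

```text
clock: 14.75
position: [0.4697, 0.2804, 0.0771]
ee_rot: [-0.687, 3.065, 0.0]
force: [0.1, 0.8, 1.1]
width: 0.17
clock: 14.95
position: [0.4697, 0.2804, 0.0771]
ee_rot: [-0.687, 3.065, 0.0]
force: [-0.5, 0.6, 2.0]
width: 0.171
[-0.50981003  0.57224202  1.97259164] [ 0.24814462  0.09276434 -0.07872564]
t 14.95 pos [0.4697 0.2804 0.0771] ang -154.73 q7 0.82 tilt z [ 1.e-04  2.e-04 -1.e+00] F [-0.5  0.6  2. ] w 0.171
[[0.01, -0.09, -0.09], 0.3]
```

Gripped: the opening is 15.7 mm and the lateral forces are near zero. I'll press in gradually.

```bash
python3 -m crank '[[[0,0,0.3],0,255],[[0,0,0.3],0,255],[[0,0,0.3],0,255],[[0,0,0.1],0,255],[[0,0,0],0,255]]'; python3 -m crank '[[[0,0,0.2],0,255],[[0,0,0.1],0,255],[[0,0,0],0,255]]'
```

```text
clock: 15.45
position: [0.4698, 0.2804, 0.0673]
ee_rot: [-0.687, 3.065, -0.0]
force: [-2.1, -1.6, 10.6]
width: 0.17
clock: 15.75
position: [0.4699, 0.2805, 0.0668]
ee_rot: [-0.687, 3.063, -0.003]
force: [-9.9, -9.6, 42.2]
width: 0.175
```

Bottomed. I'll ease the excess press force and turn.

```bash
python3 -m crank '[[[0,0,-0.2],0,255],[[0,0,0],2,255],[[0,0,0],4,255],[[0,0,0],4,255],[[0,0,0],0,255]]'; python3 -c "
from h import *
s=monitor.observe();print(s['force'],s['ft_torque'])
plan((.4697,.2804,.067),205.0,1)"
```

```text
clock: 16.25
position: [0.4698, 0.2804, 0.067]
ee_rot: [-0.413, 3.113, -0.001]
force: [-3.8, -2.7, 16.7]
width: 0.169
[-3.77911194 -2.72330003 16.6970596 ] [-0.60580486  0.87928928 -0.08249368]
t 16.25 pos [0.4698 0.2804 0.067 ] ang -164.87 q7 0.66 tilt z [ 1.1e-03 -3.0e-04 -1.0e+00] F [-3.8 -2.7 16.7] w 0.169
[[0.01, 0.0, 0.0], -8.5]
```

```bash
python3 -m crank '[[[0,0,0],5,255],[[0,0,0],5,255],[[0,0,0],5,255],[[0,0,0],5,255],[[0,0,0],0,255]]'; python3 -m crank '[[[0,0,0],5,255],[[0,0,0],5,255],[[0,0,0],5,255],[[0,0,0],5,255],[[0,0,0],0,255]]'; python3 -c "
from h import *
s=monitor.observe();print(s['force'],s['ft_torque'])
plan((.4697,.2804,.067),205.0,1)
p,d=get_image('wrist');cv2.imwrite('pics/m.png',p[:,:,::-1])"
```

```text
clock: 16.75
position: [0.4698, 0.2804, 0.067]
ee_rot: [0.134, 3.138, -0.0]
force: [-4.5, -3.3, 17.1]
width: 0.171
clock: 17.25
position: [0.4698, 0.2804, 0.067]
ee_rot: [0.677, 3.067, -0.0]
force: [-4.3, -2.4, 17.1]
width: 0.175
[-4.25944491 -2.37362244 17.09944647] [-0.60690997  0.84100459 -0.07658698]
t 17.25 pos [0.4698 0.2804 0.067 ] ang 155.1 q7 0.08 tilt z [ 1.1e-03 -4.0e-04 -1.0e+00] F [-4.3 -2.4 17.1] w 0.175
[[0.01, -0.0, 0.0], -8.5]
```

View pics/m.png

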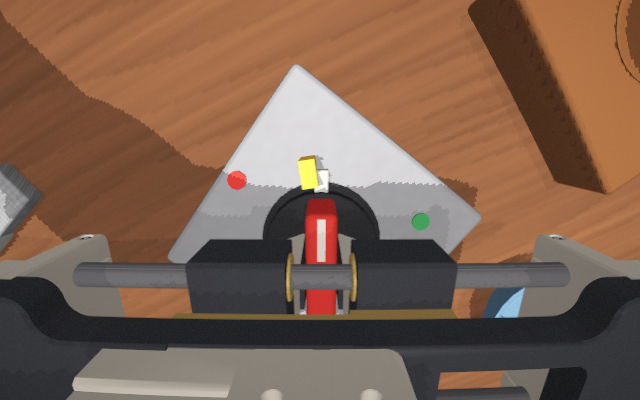

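The lug (322,180) is passing just beyond the yellow bracket (310,172), and the knob is turning with the gripper. I'll continue while pressed.

```bash
python3 -m crank '[[[0,0,0],5,255],[[0,0,0],5,255],[[0,0,0],5,255],[[0,0,0],5,255],[[0,0,0],5,255]]'; python3 -m crank '[[[0,0,0],5,255],[[0,0,0],5,255],[[0,0,0],5,255],[[0,0,0],5,255],[[0,0,0],5,255]]'; python3 -m crank '[[[0,0,0],5,255],[[0,0,0],5,255],[[0,0,0],5,255],[[0,0,0],5,255],[[0,0,0],0,255]]'; python3 -c "
from h import *
s=monitor.observe();print(s['force'],s['ft_torque'])
plan((.4697,.2804,.067),76.2,1)"
```

```text
clock: 17.8
position: [0.4698, 0.2803, 0.067]
ee_rot: [1.325, 2.847, 0.0]
force: [-4.2, -3.6, 18.0]
width: 0.17
clock: 18.3
position: [0.4698, 0.2803, 0.067]
ee_rot: [1.91, 2.493, 0.001]
force: [-4.7, -2.6, 17.0]
width: 0.17
clock: 18.8
position: [0.4697, 0.2803, 0.067]
ee_rot: [2.314, 2.124, 0.001]
force: [-4.3, -2.8, 16.5]
width: 0.17
[-4.25321979 -2.78729654 16.50937788] [-0.59594827  1.00296137  0.01069506]
t 18.8 pos [0.4697 0.2803 0.067 ] ang 85.1 q7 -0.93 tilt z [ 7.e-04 -3.e-04 -1.e+00] F [-4.3 -2.8 16.5] w 0.17
[[0.01, -0.0, -0.0], 8.5]
```

```bash
for i in 1; do python3 -m crank '[[[0,0,0],3,255],[[0,0,0],3,255],[[0,0,0],1,255],[[0,0,0],0,255]]'; done; python3 -c "
from h import *
s=monitor.observe();print(s['ft_torque'])
plan((.4697,.2804,.067),76.2,1)"; python3 -m crank '[[[0,0,0],2,255],[[0,0,0],2,255],[[0,0,0],0,255]]'; python3 -c "
from h import *
s=monitor.observe();print(s['ft_torque'])
plan((.4697,.2804,.067),76.2,1)"
```

```text
clock: 19.2
position: [0.4697, 0.2803, 0.067]
ee_rot: [2.437, 1.982, 0.001]
force: [-5.0, -3.0, 18.2]
width: 0.169
[-0.59361238  1.12239066 -0.02076638]
t 19.2 pos [0.4697 0.2803 0.067 ] ang 78.24 q7 -1.03 tilt z [ 7.e-04 -1.e-04 -1.e+00] F [-5.  -3.  18.2] w 0.169
[[0.01, -0.01, 0.0], 2.0]
clock: 19.5
position: [0.4698, 0.2804, 0.067]
ee_rot: [2.503, 1.897, 0.001]
force: [-4.3, -1.9, 17.4]
width: 0.172
[-0.62937531  0.83318686  0.94145954]
t 19.5 pos [0.4698 0.2804 0.067 ] ang 74.32 q7 -1.08 tilt z [ 1.e-03 -3.e-04 -1.e+00] F [-4.3 -1.9 17.4] w 0.172
[[-0.0, -0.01, -0.0], -1.9]
```

The moment about z rose to 0.94 N m, so the knob is at its end stop. A bit more turn to confirm, then I'll let it rise with the grip.

```bash
python3 -m crank '[[[0,0,0],2,255],[[0,0,0],0,255]]'; python3 -c "
from h import *
s=monitor.observe();print(s['ft_torque'])
plan((.4697,.2804,.067),76.2,1)"; python3 -m crank '[[[0,0,-0.3],0,255],[[0,0,-0.3],0,255],[[0,0,-0.3],0,255],[[0,0,-0.2],0,255],[[0,0,0],0,255]]';  python3 -c "
from h import *
s=monitor.observe();print(s['ft_torque'])
plan((.4697,.2804,.077),76.2,1)"
```

```text
clock: 19.7
position: [0.4698, 0.2805, 0.067]
ee_rot: [2.535, 1.854, 0.001]
force: [-3.7, -2.7, 16.2]
width: 0.177
[-0.60548737  0.80015954  1.23791553]
t 19.7 pos [0.4698 0.2805 0.067 ] ang 72.37 q7 -1.11 tilt z [ 1.2e-03 -2.0e-04 -1.0e+00] F [-3.7 -2.7 16.2] w 0.177
[[-0.01, -0.0, -0.0], -3.8]
clock: 20.2
position: [0.4697, 0.2804, 0.077]
ee_rot: [2.536, 1.855, 0.001]
force: [-0.3, -0.0, 3.5]
width: 0.181
[0.09134728 0.03798563 1.30248961]
t 20.2 pos [0.4697 0.2804 0.077 ] ang 72.36 q7 -1.1 tilt z [ 4.e-04 -0.e+00 -1.e+00] F [-0.3 -0.   3.5] w 0.181
[[-0.01, -0.0, -0.0], -3.8]
```

```bash
python3 -m crank '[[[0,0,0],0,150],[[0,0,0],0,150],[[0,0,0],0,150],[[0,0,0],0,150],[[0,0,-1],0,150]]'; python3 -m crank '[[[0,0,-3],0,150],[[0,0,-4],0,150],[[0,0,-4],0,150],[[-3,0,-3],0,150],[[-5,0,0],0,150]]';python3 -m crank '[[[-4,0,0],0,150],[[0,0,0],0,150],[[0,0,0],0,150]]'; python3 knob.py n; python3 - <<'E'
from h import *
p,d=get_image('top');cv2.imwrite('pics/n_top.png',cv2.resize(p[165:265,225:325],(600,600),interpolation=3)[:,:,::-1])
p,d=get_image('side');cv2.imwrite('pics/n_side.png',p[:,:,::-1])
E
```

```text
clock: 20.7
position: [0.469, 0.2795, 0.0862]
ee_rot: [-2.538, -1.852, 0.004]
force: [0.6, -0.3, -0.3]
width: 0.409
clock: 21.2
position: [0.4475, 0.2074, 0.2318]
ee_rot: [-2.534, -1.857, -0.015]
force: [1.2, -1.0, -0.8]
width: 0.413
clock: 21.5
position: [0.4333, 0.1653, 0.2279]
ee_rot: [2.539, 1.85, 0.002]
force: [0.3, 0.8, 0.5]
width: 0.412
t 21.5 pos [0.4333 0.1653 0.2279] ang 72.15 q7 -0.85 tilt z [ 1.4e-03  5.0e-04 -1.0e+00] F [0.3 0.8 0.5] w 0.412
[[17.86, 6.61, 0.82], -8.5]
zmax 0.11163733219113905 1027
bar ((0.4698243737220764, 0.27975761890411377), (0.06462781131267548, 0.014995959587395191), 76.12509155273438)
red 72 [0.41203528 0.25127607]
green 91 [0.48621282 0.3468137 ]
```

View pics/n.png

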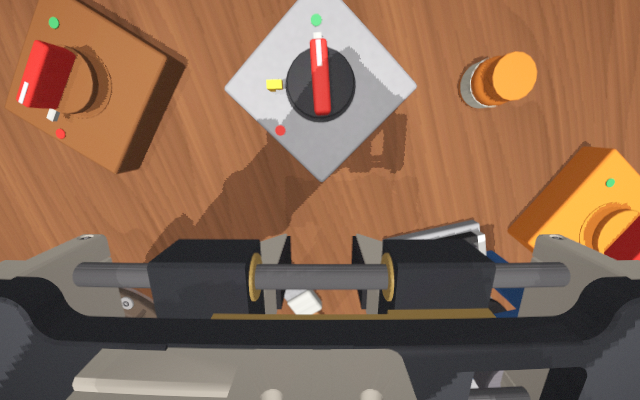

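View pics/n_side.png

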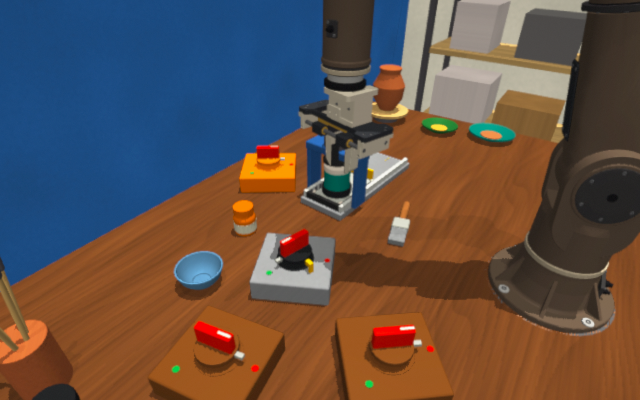

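The bar's pointer is at 76.1° against 76.3° for the green mark, a total turn of 2.30 rad. The knob top is back up at 0.111 m. In the side view the jar, bowl and brush are where they were, and the gripper is clear.

```bash
python3 -c "
from cell import workorder,monitor
s=monitor.observe();print(s['clock'],s['force']);print(workorder.sign_off())"
```

```text
21.65 [-0.50633322  0.21492916 -0.70849105]
the job is handed in; nothing more can be done
None
```

I did both jobs in the order asked and handed the work in at 21.7 s with the gripper clear of everything. One check on whether the carriage is fully home didn't settle it.

- **Carriage:** I pushed it on its centre line (within about 2 mm) at about 60 mm/s, with roughly 3 N resistance. It stopped hard at about 17 N. After backing off, a second push stopped at exactly the same place, and the plate was square with the jar under the head.
    - **What disagrees:** the images suggest a gap of 3–5 mm between the carriage front and the buffer. They also put the jar centre about 8–10 mm short of the arch's middle.
    - **My call:** I took it as home because the stop repeated and there was no skew.
- **Knob:** I gripped it, pressed it to the bottom and turned it past the safety stop until it hit the end stop, which showed as 1.2 N m of moment. While finding the bottom the press force briefly reached 42 N through the fingers, and I eased it to about 17 N. I then let the knob spring up and released it.
    - **Last check:** the pointer is at 76.1° against 76.3° for the green mark, a turn of about 2.30 rad, and the knob top is back at its original height.
- **Bystanders:** the orange jar, bowl and brush look unmoved in the last side picture; I did not re-measure them.

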